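Sweep loose screw caps through the gate into the cap slot

ROBOT

A 6-joint arm with a two-finger parallel gripper is mounted at the origin on a cart in front of the work surface, level with it; the furniture and walls round the work are solid. World frame = base frame: x ahead of the robot, y to its left, z up, the work surface at z = 0. Lengths are in mm, angles in rad, forces in N, time in s.
With the tool pointing down it reaches from about 325 to 775 mm from the base axis. Payload 5.5 kg.
Tool frame: the origin (TCP) lies at the very end of the fingers, on their centre line; the grasp point (between the pads) lies behind it (r.tcp_to_grasp is the z of the grasp point in the tool frame, in mm); z points along the fingers, y is the direction in which the jaws open and shut (so a half turn about z gives the same grasp; the last joint's range is limited). The gripper opens to 85 mm and grips with 20 to 120 N. Pads are 22 mm wide; open, the fingers measure 114 mm over their backs; the gripper's body (76 mm by 85 mm) begins 54 mm behind the grasp point. The pads swing forward as they close: fully open they stand 13 mm farther back than shut.
Start: joints at [1.088, 0.091, 1.231, -0, 1.82, -0.057], TCP at [247.836, 546.437, 231.275] pointing down, gripper open.
Joint ranges: [-2.87, 2.87], [-0.86, 2.18], [0.17, 2.46], [-1.51, 4.65], [0.06, 2.69], [-2.65, 2.65]. Speed limits (rad/s): [2.57, 2.57, 3.01, 3.14, 3.14, 3.14].

INTERFACE

Orientations are given as a unit quaternion [x, y, z, w].
In Python, from plant import r gives the robot as it stands.
- The arm moves only by the tool send_rows, never from a script. Its argument "motion" is a list of rows, each a list of 3 entries, a list of its own where there are three numbers: the turn, a rotation vector about the tool's x, y, z in rad, then the shift along the tool's x, y, z in cm, then the closure, from 0 (fully open) to 1 (shut). A call has 1 to 20 rows; each row shifts and turns the pose as measured when the row begins, along the tool's axes as they then stand; what a row does not reach is not made up. A row lasts 1/8 s, in which the tool goes at most 62.5 mm and 10.7 degrees, less where a joint would pass 70% of its speed; a pose out of reach is approached as far as the arm can. A call is refused whole if a number of a shift passes 6.25 or a number of a turn 0.188, either way. A call with a gripper value outside its range is refused whole. The fingers move at their own pace and stop on an object; "grip_force" is the grip in N (left out, the last holds). Time passes only in rows, so rows that do not move let the fingers close. It gives the time, the measured TCP pose, the force and the opening at its end, in the units of the state.
- r.sense(): the state, without advancing time (a new reading comes with each control period).
- r.camera(name): name is "scene" or "top" or "wrist"; returns the picture (420x560x3 uint8, red, green, blue); there is no depth.
- r.calibration(name): a dict with "fovy" (degrees; the focal length in pixels is half the picture's height over the tangent of half this angle, whatever the lens; pixels are square), "cx", "cy" (the principal point, pixels), "view" (4x4, takes a point from world to camera coordinates); the wrist camera has in their place "mount" (4x4, takes a point from camera to tool coordinates, whose origin is the TCP and whose axes are the flange's). Camera axes: x right, y down, z forward; pixel columns grow to the right and rows downward; lengths in mm; the calibration is good to about 2 mm. A picture is of the moment at which its call begins: read the wrist's pose just before it. calibration takes no time and is no camera call.
- r.hand_in(): hands the job in, once; it reports no verdict.
The state is a dict: "time": time; "qpos": joint angles; "joint_vel": joint speeds; "joint_torque": joint torques, N m; "ee_pos": TCP position; "tool_rot": TCP orientation; "ft_force": force on the tool from outside, world axes, zero at the start; "ft_torque": the same for the moment, N m; "finger_gap": finger opening in mm.
Only numpy, scipy, OpenCV 4.12 (cv2) and the standard library are available. Lean on these libraries where they do the work, as an engineer would, in place of code of your own. Each camera call takes 0.05 s, during which the arm holds its last target.

TASK

Three black screw caps lie loose on the deck of the grey metal sorting tray. With the fingertips, gently push them one after another through the narrow gate in the tray's far wall, so that all three end up in a row inside the slot behind it. The caps are only slid along the deck, never picked up or tipped over, and the vial, tape roll and marker beside the tray stay where they are.

Things in the scene. Friction and masses are not known exactly. Their poses are not given: they have to be found in the camera images.
- tray: grey metal sorting tray, fixed. Origin on the worktop; +x points through the gate into the slot, +z up. Flat deck, top 6 mm above the worktop, free from tray x = -102 to +65 mm and y = -120 to +120 mm. Rims 6 mm above the deck at the front (x = -104 mm) and sides (y = +-122 mm). Back wall x = 70 to 76 mm, 12 mm above the deck, its only opening the gate at y = 0
- gate (a point): middle of the gate at deck height, where it is narrowest: 34 mm clear between two round posts 10 mm across, 13.5 mm above the deck, centred at tray x = +70 mm, y = +-22 mm. Axes as the tray's: +x into the slot, y across the gate
- slot_end (a point): middle of the slot's end stop, at deck height, 104 mm beyond the gate. From gate to end stop runs the straight slot at deck level, 34 mm wide, open at the top, walls 6 mm thick and 12 mm above the deck: room for three caps in single file, the later ones shoving the earlier ones along
- cap_1_mid (a point): centre (half-way up) of one of three identical black ribbed screw caps, upright discs 28 mm across and 16 mm high, 18 g, lying top side up and loose on the tray's deck; its centre is 8 mm above the deck (14 mm above the worktop). Smooth plastic (friction about 0.25): slides on the deck under less than 1 N
- cap_2_mid (a point): centre (half-way up) of one of three identical black ribbed screw caps, upright discs 28 mm across and 16 mm high, 18 g, lying top side up and loose on the tray's deck; its centre is 8 mm above the deck (14 mm above the worktop). Smooth plastic (friction about 0.25): slides on the deck under less than 1 N
- cap_3_mid (a point): centre (half-way up) of one of three identical black ribbed screw caps, upright discs 28 mm across and 16 mm high, 18 g, lying top side up and loose on the tray's deck; its centre is 8 mm above the deck (14 mm above the worktop). Smooth plastic (friction about 0.25): slides on the deck under less than 1 N
- cap_1: the first cap, as a body (for contact rules); origin at the centre of its underside
- cap_2: the second cap, likewise
- cap_3: the third cap, likewise
- vial_mid (a point): centre (half-way up) of a small loose reagent vial with a green cap, 32 mm across, 58 mm high, standing on the worktop just behind the tray's back wall, to the right (tray -y) of the slot; leave it alone
- tape_green: loose roll of tape lying flat on the worktop behind the back wall, to the left (tray +y) of the slot, 72 mm across, 19 mm high, origin at its underside; leave it alone
- marker_black: loose black marker pen, 135 mm long, 13 mm wide, 15 mm high, on the worktop to the right (tray -y) of the tray, origin at its underside, long along its y; leave it alone. Further right stand tall fixed binders (world y below about -0.28 m, x from 0.58 m): keep the arm clear of them on the way in

How it is judged (in metres and radians):
On the way, in this order (a step that is already met when the one before it is completed fails the run):
1. one cap is in the slot (((x of cap_1_mid in the frame of gate above 0.006 m and x of cap_1_mid in the frame of tray below 0.176 m and y of cap_1_mid in the frame of tray between -0.009 and 0.009 m and z of cap_1_mid in the frame of tray between 0.01 and 0.019 m) or (x of cap_2_mid in the frame of gate above 0.006 m and x of cap_2_mid in the frame of tray below 0.176 m and y of cap_2_mid in the frame of tray between -0.009 and 0.009 m and z of cap_2_mid in the frame of tray between 0.01 and 0.019 m) or (x of cap_3_mid in the frame of gate above 0.006 m and x of cap_3_mid in the frame of tray below 0.176 m and y of cap_3_mid in the frame of tray between -0.009 and 0.009 m and z of cap_3_mid in the frame of tray between 0.01 and 0.019 m))), for 0.2 s.
2. a second cap is in the slot ((((x of cap_1_mid in the frame of gate above 0.006 m and x of cap_1_mid in the frame of tray below 0.176 m and y of cap_1_mid in the frame of tray between -0.009 and 0.009 m and z of cap_1_mid in the frame of tray between 0.01 and 0.019 m) and (x of cap_2_mid in the frame of gate above 0.006 m and x of cap_2_mid in the frame of tray below 0.176 m and y of cap_2_mid in the frame of tray between -0.009 and 0.009 m and z of cap_2_mid in the frame of tray between 0.01 and 0.019 m)) or ((x of cap_1_mid in the frame of gate above 0.006 m and x of cap_1_mid in the frame of tray below 0.176 m and y of cap_1_mid in the frame of tray between -0.009 and 0.009 m and z of cap_1_mid in the frame of tray between 0.01 and 0.019 m) and (x of cap_3_mid in the frame of gate above 0.006 m and x of cap_3_mid in the frame of tray below 0.176 m and y of cap_3_mid in the frame of tray between -0.009 and 0.009 m and z of cap_3_mid in the frame of tray between 0.01 and 0.019 m)) or ((x of cap_2_mid in the frame of gate above 0.006 m and x of cap_2_mid in the frame of tray below 0.176 m and y of cap_2_mid in the frame of tray between -0.009 and 0.009 m and z of cap_2_mid in the frame of tray between 0.01 and 0.019 m) and (x of cap_3_mid in the frame of gate above 0.006 m and x of cap_3_mid in the frame of tray below 0.176 m and y of cap_3_mid in the frame of tray between -0.009 and 0.009 m and z of cap_3_mid in the frame of tray between 0.01 and 0.019 m)))), for 0.2 s.
3. all three caps are in the slot (x of each of cap_1_mid, cap_2_mid, cap_3_mid in the frame of gate above 0.006 m and x of each of cap_1_mid, cap_2_mid, cap_3_mid in the frame of tray below 0.176 m and y of cap_1_mid in the frame of tray between -0.009 and 0.009 m and z of cap_1_mid in the frame of tray between 0.01 and 0.019 m and y of cap_2_mid in the frame of tray between -0.009 and 0.009 m and z of cap_2_mid in the frame of tray between 0.01 and 0.019 m and y of cap_3_mid in the frame of tray between -0.009 and 0.009 m and z of cap_3_mid in the frame of tray between 0.01 and 0.019 m), for 0.2 s.
At the end, for the whole second after the job is handed in: all three caps lie flat (within 0.15 rad) and still in the slot, each cap's centre at least 6 mm past the narrowest plane of the gate and within 9 mm of the slot's middle line (all of step 3 and linear speed of each of cap_1, cap_2, cap_3 below 0.01 m/s and angle between each of cap_1_mid, cap_2_mid, cap_3_mid's own z axis and vertical below 0.15 rad); the robot touches nothing.
It fails at once if a cap is lifted (its centre more than 8 mm above where it is when lying flat on the deck) (z of any of cap_1_mid, cap_2_mid, cap_3_mid in the frame of tray above 0.022 m).
It fails at once if a cap falls off the tray (z of any of cap_1_mid, cap_2_mid, cap_3_mid in the frame of tray below 0.006 m).
It fails at once if a cap is tipped over (more than 0.6 rad) (angle between any of cap_1_mid, cap_2_mid, cap_3_mid's own z axis and vertical above 0.6 rad).
It fails at once if the fingers press or squeeze a cap with more than 15 N (contact force between the fingers and cap_1 above 15 N or contact force between the fingers and cap_2 above 15 N or contact force between the fingers and cap_3 above 15 N).
It fails at once if the vial, the tape roll or the marker beside the tray is moved by more than 15 mm (distance of any of vial_mid, tape_green, marker_black from where it was at the start of the episode above 0.015 m).
It also fails if it takes over 67 s, if anything falls off the work surface, if the arm or the gripper's body presses on something with over 40 N, if the wrist force passes 120 N, or if a joint passes its speed limit or range.

## Working session

There is one attempt and no reset: what is moved stays moved. The work goes in short steps, Python scripts to look and compute and a tool call to move; the robot and the scene stay as the last step left them, time stands still between calls to the robot, and variables do not carry over. Pictures are saved under pics/ and viewed, and the job is handed in when it is done.

Besides the shell and the picture viewer there is one more tool, called after "Request:" as name(argument=value, ...), one argument or row to a line, values as JSON. send_rows: Moves the arm, as the interface text tells. Its arguments: {"type":"object","properties":{"motion":{"type":"array","items":{"type":"array"}},"grip_force":{"type":"number"}},"required":["motion"]}

```bash
ls; mkdir -p pics; python3 - <<'E'
from plant import r
import cv2
print(r.sense()); print(r.tcp_to_grasp)
for n in ("scene","top","wrist"):
    print(n,r.calibration(n))
for n in ("scene","top"):
    cv2.imwrite(f"pics/{n}0.png",r.camera(n)[:,:,::-1])
E
```

```text
pics
{'time': 0.0, 'qpos': array([ 1.08829515e+00,  9.18602342e-02,  1.23189892e+00,  1.65142063e-05,
        1.81984720e+00, -5.67170799e-02]), 'joint_vel': array([-0.00037902,  0.00175376, -0.00166206,  0.00144934, -0.00035137,
       -0.00061538]), 'joint_torque': array([ 9.80836885e-04, -4.58731198e+01, -4.18031752e+01, -8.40791245e-05,
        1.14104385e-02, -7.41120147e-06]), 'ee_pos': array([247.68644299, 546.15808247, 230.14271914]), 'tool_rot': array([ 2.11285448e-01,  9.77423882e-01, -9.68345356e-04, -2.75894395e-04]), 'ft_force': array([-0.74235398, -0.03753427,  0.260242  ]), 'ft_torque': array([ 0.04922033,  0.03434427, -0.05720409]), 'finger_gap': 85.4673169540716}
-18.700000000000003
scene {'fovy': 43.665653821348734, 'cx': 283.93976931465534, 'cy': 198.71505478524787, 'view': array([[ 8.54036782e-01, -5.20100191e-01,  1.08151015e-02,
        -5.07687778e+02],
       [-3.16941636e-01, -5.36698660e-01, -7.81986284e-01,
         2.60593909e+02],
       [ 4.12515666e-01,  6.64417293e-01, -6.23201802e-01,
         6.39937777e+02],
       [ 0.00000000e+00,  0.00000000e+00,
[... 211 characters left out ...]
75e+02],
       [-9.65981421e-01,  1.10862350e-01, -2.33643816e-01,
         5.95054572e+02],
       [ 2.31942262e-01, -2.81871247e-02, -9.72321075e-01,
         7.65552570e+02],
       [ 0.00000000e+00,  0.00000000e+00,  0.00000000e+00,
         1.00000000e+00]])}
wrist {'fovy': 67.57376105441989, 'cx': 278.7047114894094, 'cy': 211.8491652379058, 'mount': array([[-1.69877056e-03, -9.51536680e-01, -3.07530586e-01,
         7.81156987e+01],
       [ 9.99998269e-01, -1.84995912e-03,  2.00098248e-04,
        -1.41703024e-01],
       [-7.59319834e-04, -3.07529714e-01,  9.51538175e-01,
        -1.43353764e+02],
       [ 0.00000000e+00,  0.00000000e+00,  0.00000000e+00,
         1.00000000e+00]])}
```

View pics/top0.png

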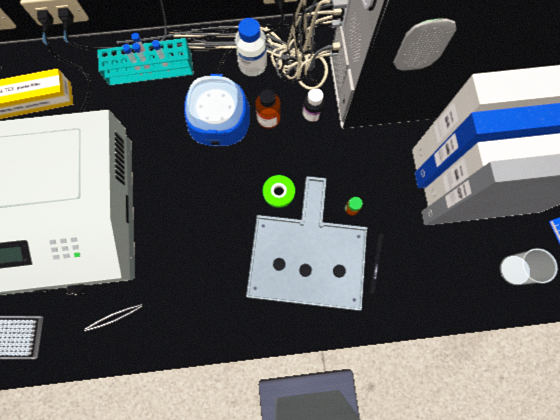

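View pics/scene0.png

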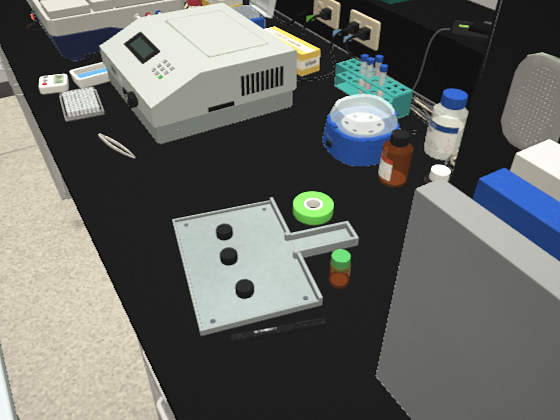

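The top view shows the tray with corners near (257,217), (367,228), (362,310) and (247,297). The slot end is near (316,178), and the caps are at (279,264), (305,270) and (339,271). I'll zoom in for subpixel positions.

```bash
python3 - <<'E'
import cv2
a=cv2.imread("pics/top0.png")[165:320,235:385]
cv2.imwrite("pics/topz.png",cv2.resize(a,None,fx=3.8,fy=3.8,interpolation=cv2.INTER_CUBIC))
a=cv2.imread("pics/scene0.png")[190:345,165:365]
cv2.imwrite("pics/scz.png",cv2.resize(a,None,fx=3.8,fy=3.8,interpolation=cv2.INTER_CUBIC))
E
```

```text
(no output)
```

View pics/topz.png

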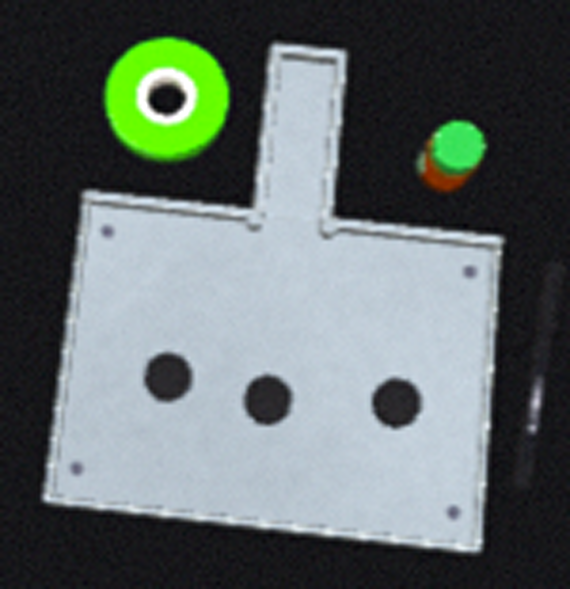

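View pics/scz.png

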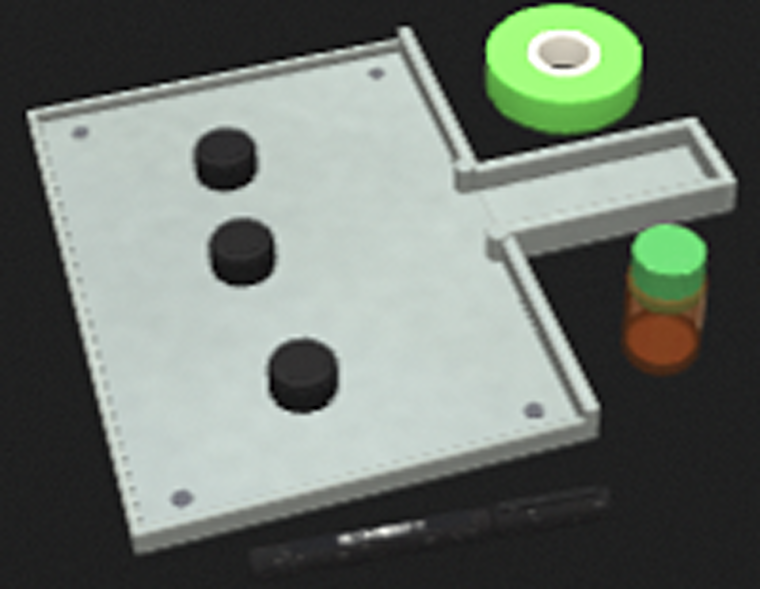

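```bash
cat > h.py <<'E'
import numpy as np, cv2
from scipy.optimize import least_squares
from scipy.spatial.transform import Rotation as R
from plant import r
def f(c): return 210/np.tan(np.radians(c["fovy"])/2)
def proj(name,P,pose=None):
    c=r.calibration(name); P=np.atleast_2d(P)
    if name=="wrist":
        M=np.eye(4);M[:3,:3]=R.from_quat(pose[1]).as_matrix();M[:3,3]=pose[0]
        V=np.linalg.inv(M@c["mount"])
    else: V=c["view"]
    q=P@V[:3,:3].T+V[:3,3]
    return q[:,:2]/q[:,2:]*f(c)+[c["cx"],c["cy"]]
def unproj(name,uv,z,pose=None):
    c=r.calibration(name)
    if name=="wrist":
        M=np.eye(4);M[:3,:3]=R.from_quat(pose[1]).as_matrix();M[:3,3]=pose[0]
        M=M@c["mount"]
    else: M=np.linalg.inv(c["view"])
    uv=np.atleast_2d(uv)
    d=np.c_[(uv-[c["cx"],c["cy"]])/f(c),np.ones(len(uv))]@M[:3,:3].T
    o=M[:3,3]
    return o+d*((z-o[2])/d[:,2])[:,None]
def tw(t,P): # tray->world, t=(x,y,yaw)
    P=np.atleast_2d(P); c,s=np.cos(t[2]),np.sin(t[2])
    return np.c_[P[:,0]*c-P[:,1]*s+t[0],P[:,0]*s+P[:,1]*c+t[1],P[:,2]]
def wt(t,P):
    P=np.atleast_2d(P); c,s=np.cos(t[2]),np.sin(t[2]); x=P[:,0]-t[0];y=P[:,1]-t[1]
    return np.c_[x*c+y*s,-x*s+y*c,P[:,2]]
E
python3 - <<'E'
from h import *
def z2(off,a): return (np.array(a,float)+.5)/3.8-.5+off
mod=np.array([[180,23,18],[180,-23,18],[70,22,19.5],[70,-22,19.5],[76,124,18],[76,-124,18]])
top=z2([235,165],[[272,45],[347,51],[255,220],[327,229],[84,192],[502,238]])
sc=z2([165,190],[[693,119],[737,182],[464,165],[496,238],[404,29],[600,407]])
wv=np.array([1,1,1,1,.6,.6])[:,None]
for n in ("top","scene","both"):
    def res(t):
        o=[]
        if n!="scene":o.append((proj("top",tw(t,mod))-top)*wv)
        if n!="top":o.append((proj("scene",tw(t,mod))-sc)*wv)
        return np.concatenate(o).ravel()
    s=least_squares(res,[500,0,-.2]); print(n,s.x,np.degrees(s.x[2])); print(res(s.x).round(1).reshape(-1,2).tolist())
    t=s.x
caps=z2([235,165],[[168,377],[268,399],[397,402]])
scc=z2([165,190],[[226,144],[242,236],[303,357]])
print(wt(t,unproj("top",caps,20)).round(1)); print(wt(t,unproj("scene",scc,22)).round(1));print(unproj("top",caps,20).round(1))
print(r.sense()["tool_rot"])
E
```

```text
top [ 5.23810959e+02 -9.89148087e+00 -2.29893405e-01] -13.171921864707372
[[-0.2, -0.3], [-0.0, 0.4], [-0.2, 0.0], [0.5, -0.1], [-0.1, -0.1], [0.1, 0.1]]
scene [ 5.23999791e+02 -9.73067220e+00 -2.21704933e-01] -12.702756963128406
[[-0.1, -0.4], [-0.3, 0.4], [-0.2, 0.6], [0.3, -1.0], [0.3, 0.1], [0.1, 0.6]]
both [ 5.23822854e+02 -9.90104355e+00 -2.25005133e-01] -12.891844485108368
[[-0.6, -0.3], [-0.4, 0.3], [-0.4, 0.0], [0.3, -0.2], [-0.3, 0.0], [0.0, -0.1], [0.1, -0.1], [-0.2, 0.7], [-0.1, 0.8], [0.3, -0.8], [0.5, 0.1], [-0.0, 0.8]]
[[-27.   61.5  20. ]
 [-33.2   3.4  20. ]
 [-26.8 -69.8  20. ]]
[[-25.7  66.1  22. ]
 [-32.7   7.7  22. ]
 [-26.  -65.3  22. ]]
[[511.2  56.1  20. ]
 [492.2   0.9  20. ]
 [482.2 -72.   20. ]]
[ 2.11307460e-01  9.77419244e-01 -8.51228453e-04 -2.34254972e-04]
```

Both cameras give the tray at about (524,-10) mm with yaw -12.9°. I'll travel to a viewing pose above the front of the tray with tool x along tray +x. That puts the wrist camera on the gate side.

```bash
cat >> h.py <<'E'
T0=np.array([523.82,-9.9,-0.225])
def plan(target,toolx_yaw,n,s=None,t=T0):
    """target in tray coords x,y and world z; toolx yaw in tray frame; prints n rows"""
    s=s or r.sense(); p=np.array(s["ee_pos"]); Rm=R.from_quat(s["tool_rot"])
    P=tw(t,target)[0]; yaw=t[2]+toolx_yaw
    tgt=R.from_matrix(np.array([[np.cos(yaw),np.sin(yaw),0],[np.sin(yaw),-np.cos(yaw),0],[0,0,-1]]))
    rv=(Rm.inv()*tgt).as_rotvec()
    if np.linalg.norm(rv)>1.5 and rv[2]<0: rv=rv*(1-2*np.pi/np.linalg.norm(rv))
    rows=[]
    for i in range(n):
        Ri=Rm*R.from_rotvec(rv*i/n)
        rows.append([(rv/n).round(3).tolist(),(Ri.inv().apply((P-p)/n)/10).round(2).tolist()])
    print("tray pos",wt(t,p).round(1)[0],"to",P.round(1),"turn",rv.round(3))
    for x in rows: print(x)
def state(t=T0):
    s=r.sense(); y=R.from_quat(s["tool_rot"]).as_matrix()
    print("t",round(s["time"],2),"tray",wt(t,s["ee_pos"]).round(1)[0],"yaw",round(np.arctan2(y[1,0],y[0,0])-t[2],3),"tilt",y[:,2].round(3),"F",s["ft_force"].round(1),"gap",round(s["finger_gap"],1),"q",s["qpos"].round(2))
    return s
E
python3 -c "
from h import *
plan([-85,0,150],0,18)"
```

```text
tray pos [-393.2  480.5  230.3] to [441.    9.1 150. ] turn [-0.     0.003  2.941]
[[-0.0, 0.0, 0.163], [-2.21, -2.27, 0.45]]
[[-0.0, 0.0, 0.163], [-2.55, -1.88, 0.45]]
[[-0.0, 0.0, 0.163], [-2.82, -1.44, 0.45]]
[[-0.0, 0.0, 0.163], [-3.02, -0.97, 0.45]]
[[-0.0, 0.0, 0.163], [-3.14, -0.46, 0.45]]
[[-0.0, 0.0, 0.163], [-3.17, 0.06, 0.45]]
[[-0.0, 0.0, 0.163], [-3.12, 0.57, 0.45]]
[[-0.0, 0.0, 0.163], [-2.99, 1.07, 0.45]]
[[-0.0, 0.0, 0.163], [-2.77, 1.54, 0.45]]
[[-0.0, 0.0, 0.163], [-2.48, 1.97, 0.45]]
[[-0.0, 0.0, 0.163], [-2.13, 2.35, 0.45]]
[[-0.0, 0.0, 0.163], [-1.72, 2.66, 0.45]]
[[-0.0, 0.0, 0.163], [-1.26, 2.91, 0.45]]
[[-0.0, 0.0, 0.163], [-0.77, 3.08, 0.45]]
[[-0.0, 0.0, 0.163], [-0.26, 3.16, 0.45]]
[[-0.0, 0.0, 0.163], [0.25, 3.16, 0.45]]
[[-0.0, 0.0, 0.163], [0.77, 3.08, 0.45]]
[[-0.0, 0.0, 0.163], [1.26, 2.91, 0.45]]
```

Request:
send_rows(
  motion=[
    [[0,0,0.163],[-2.2,-2.3,0.45],0.8],
    [[0,0,0.163],[-2.55,-1.9,0.45],0.8],
    [[0,0,0.163],[-2.8,-1.45,0.45],0.8],
    [[0,0,0.163],[-3.0,-0.95,0.45],0.8],
    [[0,0,0.163],[-3.15,-0.45,0.45],0.8],
    [[0,0,0.163],[-3.15,0.05,0.45],0.8],
    [[0,0,0.163],[-3.1,0.55,0.45],0.8],
    [[0,0,0.163],[-3.0,1.05,0.45],0.8],
    [[0,0,0.163],[-2.75,1.55,0.45],0.8],
    [[0,0,0.163],[-2.5,1.95,0.45],0.8],
    [[0,0,0.163],[-2.15,2.35,0.45],0.8],
    [[0,0,0.163],[-1.7,2.65,0.45],0.8],
    [[0,0,0.163],[-1.25,2.9,0.45],0.8],
    [[0,0,0.163],[-0.75,3.1,0.45],0.8],
    [[0,0,0.163],[-0.25,3.15,0.45],0.8],
    [[0,0,0.163],[0.25,3.15,0.45],0.8],
    [[0,0,0.163],[0.75,3.1,0.45],0.8],
    [[0,0,0.163],[1.25,2.9,0.45],0.8],
  ],
  grip_force=20,
)

```text
time: 2.35
ee_pos: [418.5, -15.5, 140.3]
tool_rot: [0.988, -0.155, -0.005, 0.005]
ft_force: [0.5, -0.0, -0.6]
finger_gap: 17.1
```

```bash
python3 - <<'E'
from h import *
s=state()
plan([-85,0,150],0,2)
cv2.imwrite("pics/w1.png",r.camera("wrist")[:,:,::-1])
E
```

```text
t 2.35 tray [-101.4  -29.   140.3] yaw -0.087 tilt [-0.011 -0.009 -1.   ] F [ 0.5 -0.  -0.6] gap 17.1 q [-0.11 -0.4   1.83 -0.01  1.72  1.77]
tray pos [-101.4  -29.   140.3] to [441.    9.1 150. ] turn [ 0.012  0.008 -0.087]
[[0.006, 0.004, -0.043], [0.69, -1.51, -0.51]]
[[0.006, 0.004, -0.043], [0.76, -1.48, -0.5]]
```

View pics/w1.png

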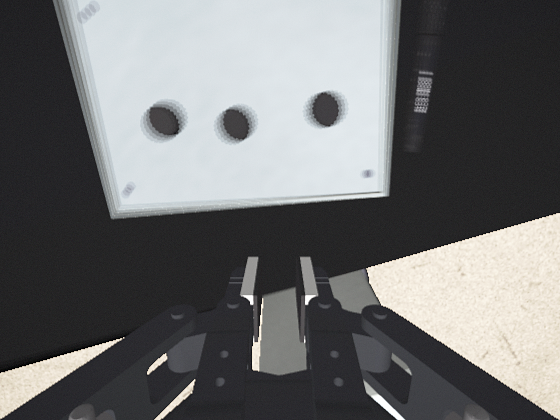

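The frame is blurred because the arm was still moving. It shows three caps near (163,121), (236,124) and (325,109), with the fingertips at row 258. I'll correct the pose, let it settle and look again.

Request:
send_rows(
  motion=[
    [[0.006,0.004,-0.044],[0.7,-1.5,-0.5],0.8],
    [[0.006,0.004,-0.044],[0.75,-1.5,-0.5],0.8],
    [[0,0,0],[0,0,0],0.8],
  ],
)

```text
time: 2.78
ee_pos: [442.8, 8.5, 149.3]
tool_rot: [0.994, -0.112, -0.0, 0.0]
ft_force: [-0.2, -0.6, -1.1]
finger_gap: 16.9
```

```bash
python3 - <<'E'
from h import *
s=state(); np.savez("p2.npz",p=s["ee_pos"],q=s["tool_rot"])
cv2.imwrite("pics/w2.png",r.camera("wrist")[:,:,::-1])
print(proj("wrist",tw(T0,[[-33,5,22],[-26,64,22],[-26,-67,22],[70,22,19.5],[70,-22,19.5],[-106,124,12],[-106,-124,12]]),(s["ee_pos"],s["tool_rot"])).round(0).tolist())
E
```

```text
t 2.77 tray [-8.310e+01 -1.000e-01  1.493e+02] yaw 0.001 tilt [-0.001 -0.001 -1.   ] F [-0.2 -0.6 -1.1] gap 16.9 q [-0.06 -0.34  1.77 -0.    1.71  1.74]
[[273.0, 147.0], [202.0, 138.0], [358.0, 138.0], [249.0, 8.0], [307.0, 8.0], [148.0, 224.0], [409.0, 224.0]]
```

View pics/w2.png

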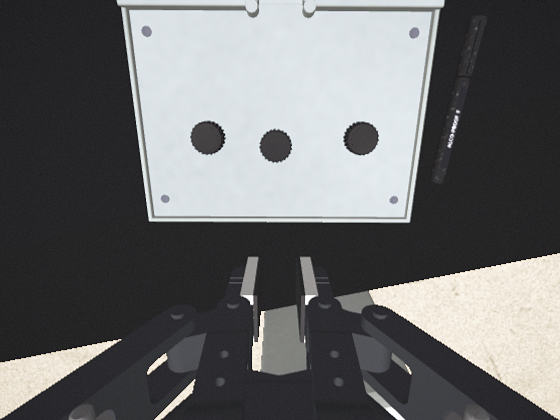

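```bash
python3 - <<'E'
from h import *
d=np.load("p2.npz"); pose=(d["p"],d["q"])
im=cv2.imread("pics/w2.png"); g=cv2.cvtColor(im,cv2.COLOR_BGR2GRAY)
m=(g[60:200,160:400]<110).astype(np.uint8)
n,l,st,c=cv2.connectedComponentsWithStats(m)
C=[]
for i in range(1,n):
    if st[i,4]>300: print(st[i],c[i]+[160,60]); C.append(c[i]+[160,60])
C=np.array(C)
mod=np.array([[70,22,19.5],[70,-22,19.5],[-106,124,12],[-106,-124,12]])
pix=np.array([[252,6],[309,6],[149.5,221],[409.5,221.5]])
s=least_squares(lambda t:(proj("wrist",tw(t,mod),pose)-pix).ravel(),T0);print(s.x,s.fun.round(1))
# caps centre: blob mostly top face + side; assume z=19
for t in (T0,s.x):print(wt(t,unproj("wrist",C,19,pose)).round(1))
print("TCP px",proj("wrist",d["p"],pose), proj("wrist",d["p"]+[0,0,3],pose))
a=im[235:330,220:340];cv2.imwrite("pics/w2z.png",cv2.resize(a,None,fx=6,fy=6,interpolation=cv2.INTER_CUBIC))
E
```

```text
[ 31  61  35  34 876] [207.4326484  137.30365297]
[184  62  35  33 886] [360.73814898 137.94243792]
[100  69  32  33 792] [275.34090909 145.48989899]
[ 5.25085754e+02 -1.16049744e+01 -2.28176063e-01] [-0.7 -0.5  0.6 -0.3 -0.6  0.7  0.7  0.8]
[[-25.4  60.4  19. ]
 [-26.  -70.1  19. ]
 [-32.2   2.7  19. ]]
[[-27.2  61.7  19. ]
 [-27.4 -68.8  19. ]
 [-33.9   3.9  19. ]]
TCP px [[278.65171743 273.3370969 ]] [[278.65205761 276.2795669 ]]
```

View pics/w2z.png

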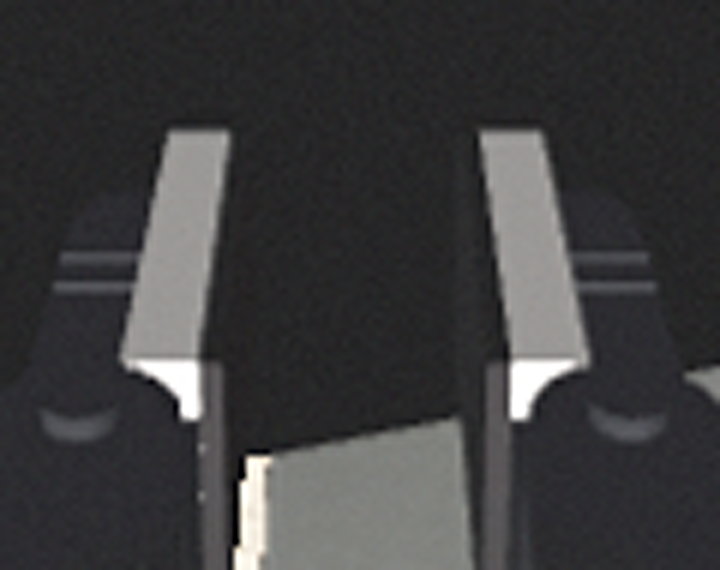

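The fingertip midpoint is at column 279.2, against a predicted TCP column of 278.7, so the lateral camera-to-tool calibration is good. The wrist-based tray fit gives cap positions that agree with the top view, within about 1 mm. I'll use the open fingertips, about 17 mm apart, as a cup and start with the middle cap.

```bash
sed -i 's/^T0=.*/T0=np.array([525.1,-11.6,-0.228])/' h.py; python3 - <<'E'
from h import *
s=state(); plan([-70,3.9,14],0,6)
E
```

```text
t 2.83 tray [-85.    0.6 149. ] yaw 0.003 tilt [-0.001 -0.001 -1.   ] F [-0.9 -0.4 -0. ] gap 17.0 q [-0.06 -0.34  1.77 -0.    1.71  1.74]
tray pos [-85.    0.6 149. ] to [457.8   8.   14. ] turn [0.001 0.001 0.003]
[[0.0, 0.0, 0.001], [0.25, -0.06, 2.25]]
[[0.0, 0.0, 0.001], [0.25, -0.06, 2.25]]
[[0.0, 0.0, 0.001], [0.25, -0.06, 2.25]]
[[0.0, 0.0, 0.001], [0.25, -0.06, 2.25]]
[[0.0, 0.0, 0.001], [0.25, -0.06, 2.25]]
[[0.0, 0.0, 0.001], [0.25, -0.06, 2.25]]
```

Request:
send_rows(
  motion=[
    [[0,0,0.003],[0.25,-0.05,2.2],0.8],
    [[0,0,0],[0.25,-0.05,2.6],0.8],
    [[0,0,0],[0.25,-0.05,2.6],0.8],
    [[0,0,0],[0.25,-0.05,2.4],0.8],
    [[0,0,0],[0.25,-0.05,1.6],0.8],
    [[0,0,0],[0.2,-0.05,0.8],0.8],
    [[0,0,0],[0,0,0.2],0.8],
    [[0,0,0],[0,0,0],0.8],
  ],
)

```text
time: 3.82
ee_pos: [458.3, 11.2, 23.9]
tool_rot: [0.994, -0.109, 0.001, 0.001]
ft_force: [-0.5, 0.5, 0.2]
finger_gap: 17.2
```

```bash
python3 - <<'E'
from h import *
s=state(); np.savez("p3.npz",p=s["ee_pos"],q=s["tool_rot"])
cv2.imwrite("pics/w3.png",r.camera("wrist")[:,:,::-1])
plan([0,0,12],0,1)
E
```

```text
t 3.83 tray [-70.2   7.1  23.9] yaw 0.01 tilt [ 0.003 -0.002 -1.   ] F [-0.5  0.5  0.2] gap 17.2 q [-0.05 -0.24  1.92 -0.    1.46  1.74]
tray pos [-70.    7.1  24.1] to [525.1 -11.6  12. ] turn [ 0.001 -0.003  0.01 ]
[[0.001, -0.003, 0.01], [6.99, 0.78, 1.24]]
```

View pics/w3.png

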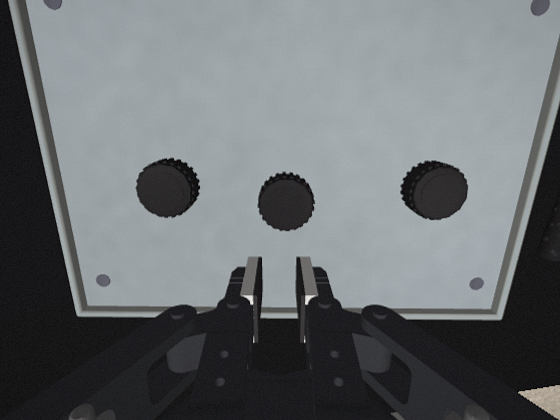

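The middle cap is at (286,202) and the fingertip midline is at column 279, so I need to shift about 3.5 mm right and lower the tips.

Request:
send_rows(
  motion=[
    [[0,0,0.01],[0,0.35,0.6],0.8],
    [[0,0,0],[0,0,0.5],0.8],
    [[0,0,0],[0,0,0],0.8],
  ],
)

```text
time: 4.25
ee_pos: [458.4, 7.3, 13.6]
tool_rot: [0.993, -0.114, 0.003, 0.001]
ft_force: [-0.5, 0.0, 0.2]
finger_gap: 17.3
```

```bash
python3 - <<'E'
from h import *
s=state()
cv2.imwrite("pics/w4.png",r.camera("wrist")[:,:,::-1])
E
```

```text
t 4.25 tray [-69.3   3.3  13.6] yaw -0.001 tilt [ 0.005 -0.002 -1.   ] F [-0.5  0.   0.2] gap 17.3 q [-0.06 -0.24  1.93 -0.    1.44  1.74]
```

View pics/w4.png

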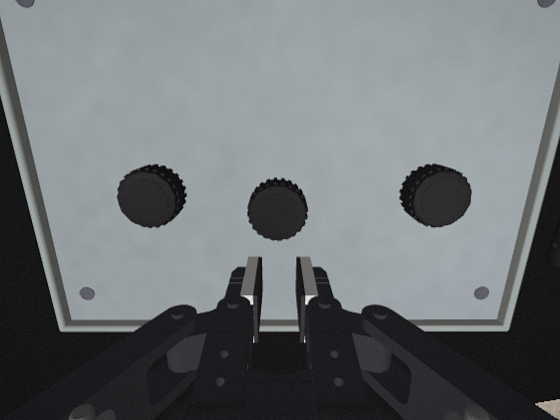

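Request:
send_rows(
  motion=[
    [[0,0,0],[0.5,0,0.3],0.8],
    [[0,0,0],[0.5,0,0],0.8],
    [[0,0,0],[0.5,0,0],0.8],
    [[0,0,0],[0.5,0,0],0.8],
    [[0,0,0],[0.7,0.05,0],0.8],
    [[0,0,0],[0.8,0.05,0],0.8],
    [[0,0,0],[0.8,0.05,0],0.8],
    [[0,0,0],[0.8,0.05,0],0.8],
    [[0,0,0],[0.8,0.05,0],0.8],
    [[0,0,0],[0.8,0.05,0],0.8],
    [[0,0,0],[0.8,0,0],0.8],
    [[0,0,0],[0.6,0,0],0.8],
    [[0,0,0],[0.4,0,0],0.8],
    [[0,0,0],[0,0,0],0.8],
  ],
)

```text
time: 6.05
ee_pos: [547.2, -16.8, 11.3]
tool_rot: [0.993, -0.115, 0.003, 0.001]
ft_force: [-0.2, -0.6, -0.2]
finger_gap: 17.5
```

```bash
python3 - <<'E'
from h import *
s=state()
cv2.imwrite("pics/w5.png",r.camera("wrist")[:,:,::-1])
print(proj("wrist",tw(T0,[[70,22,19.5],[70,-22,19.5]]),(s["ee_pos"],s["tool_rot"])))
E
```

```text
t 6.05 tray [22.7 -0.  11.3] yaw -0.002 tilt [ 0.006 -0.002 -1.   ] F [-0.2 -0.6 -0.2] gap 17.5 q [-0.09  0.02  1.7  -0.    1.42  1.71]
[[228.48347488 186.81548137]
 [327.99882246 186.49939362]]
```

View pics/w5.png

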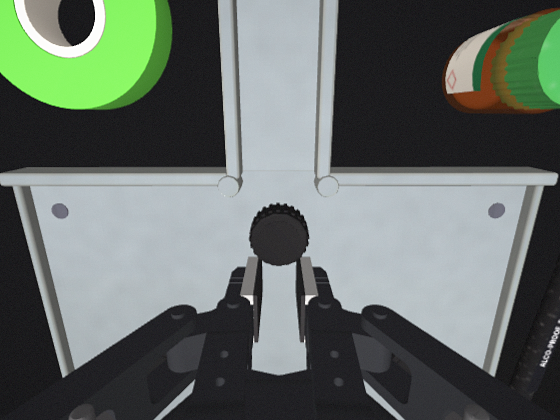

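The cap sits centred at (279,236), midway between the posts at (229,186) and (328,186), which are where I predicted them. I'll push it into the gate mouth, back off, narrow the fingers and finish the push.

Request:
send_rows(
  motion=[
    [[0,0,0],[0.5,0,0],0.8],
    [[0,0,0],[0.6,0,0],0.8],
    [[0,0,0],[0.6,0,0],0.8],
    [[0,0,0],[0.3,0,0],0.8],
    [[0,0,0],[-0.6,0,0],0.8],
    [[0,0,0],[-0.4,0,0],0.9],
    [[0,0,0],[0,0,0],0.9],
    [[0,0,0],[0,0,0],0.9],
  ],
)

```text
time: 7.1
ee_pos: [556.9, -18.9, 11.4]
tool_rot: [0.993, -0.114, 0.003, 0.001]
ft_force: [-0.1, -0.6, -0.6]
finger_gap: 8.6
```

```bash
python3 - <<'E'
from h import *
s=state()
cv2.imwrite("pics/w6.png",r.camera("wrist")[:,:,::-1])
E
```

```text
t 7.1 tray [32.6  0.1 11.4] yaw -0.001 tilt [ 0.006 -0.002 -1.   ] F [-0.1 -0.6 -0.6] gap 8.6 q [-0.09  0.04  1.67 -0.    1.42  1.71]
```

View pics/w6.png

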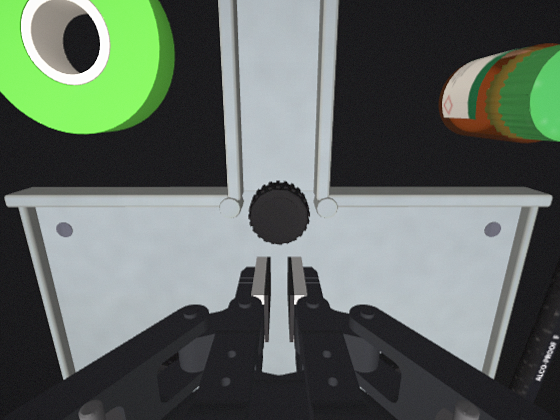

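The cap is in the gate mouth at (279,216), between the posts at (230,207) and (327,207). I'll push on by about 27 mm.

Request:
send_rows(
  motion=[
    [[0,0,0],[0.5,0,0],0.9],
    [[0,0,0],[0.5,0,0],0.9],
    [[0,0,0],[0.5,0,0],0.9],
    [[0,0,0],[0.5,0,0],0.9],
    [[0,0,0],[0.5,0,0],0.9],
    [[0,0,0],[0.3,0,0],0.9],
    [[0,0,0],[0,0,0],0.9],
  ],
)

```text
time: 8.02
ee_pos: [586.6, -25.9, 11.5]
tool_rot: [0.993, -0.114, 0.003, 0.001]
ft_force: [0.5, -0.6, -0.9]
finger_gap: 8.5
```

```bash
python3 - <<'E'
from h import *
s=state()
cv2.imwrite("pics/w7.png",r.camera("wrist")[:,:,::-1])
E
```

```text
t 8.03 tray [63.2 -0.  11.5] yaw -0.001 tilt [ 0.006 -0.002 -1.   ] F [ 0.5 -0.6 -0.9] gap 8.5 q [-0.1   0.12  1.59 -0.    1.42  1.7 ]
```

View pics/w7.png

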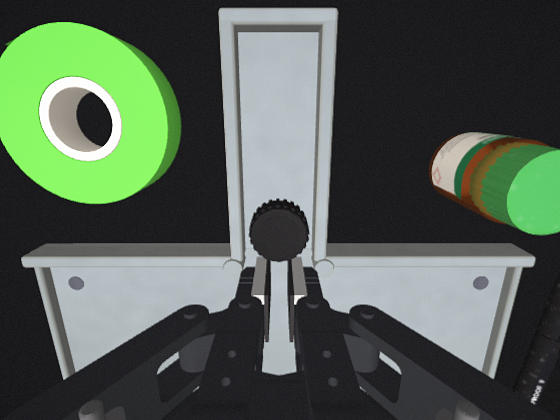

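The first cap is inside the slot at (279,232), with the posts at row 266. Next I'll retreat and move to the left cap, coming in at a yaw of -0.6 rad.

Request:
send_rows(
  motion=[
    [[0,0,0],[-0.8,0,0],0.9],
    [[0,0,0],[-1.5,0,0],0.9],
    [[0,0,0],[-1.5,0,-1.0],0.8],
    [[0,0,0],[-1.0,0,-2.0],0.8],
  ],
)

```text
time: 8.57
ee_pos: [535.3, -14.1, 39.3]
tool_rot: [0.993, -0.114, 0.0, 0.001]
ft_force: [-0.1, -0.6, -0.3]
finger_gap: 17.0
```

```bash
python3 - <<'E'
from h import *
s=state(); plan([-56,82,35],-0.6,6)
E
```

```text
t 8.57 tray [10.5 -0.1 39.3] yaw -0.001 tilt [ 0.    -0.002 -1.   ] F [-0.1 -0.6 -0.3] gap 17.0 q [-0.09 -0.03  1.7  -0.    1.47  1.71]
tray pos [10.5 -0.1 39.3] to [489.1  80.9  35. ] turn [ 0.001 -0.001  0.599]
[[0.0, -0.0, 0.1], [-1.11, -1.37, 0.07]]
[[0.0, -0.0, 0.1], [-1.24, -1.25, 0.07]]
[[0.0, -0.0, 0.1], [-1.36, -1.12, 0.07]]
[[0.0, -0.0, 0.1], [-1.46, -0.98, 0.07]]
[[0.0, -0.0, 0.1], [-1.55, -0.83, 0.07]]
[[0.0, -0.0, 0.1], [-1.63, -0.67, 0.07]]
```

Request:
send_rows(
  motion=[
    [[0,0,0.1],[-1.1,-1.35,0],0.8],
    [[0,0,0.1],[-1.25,-1.25,0],0.8],
    [[0,0,0.1],[-1.35,-1.1,0],0.8],
    [[0,0,0.1],[-1.45,-1.0,0],0.8],
    [[0,0,0.1],[-1.55,-0.85,0],0.8],
    [[0,0,0.1],[-1.6,-0.65,0],0.8],
    [[0,0,0],[0,0,0],0.8],
  ],
)

```text
time: 9.45
ee_pos: [485.4, 84.0, 41.5]
tool_rot: [0.912, -0.411, 0.002, -0.0]
ft_force: [-0.1, -0.6, 0.2]
finger_gap: 17.6
```

```bash
python3 - <<'E'
from h import *
s=state(); plan([-56,82,11],-0.6,3)
cv2.imwrite("pics/w8.png",r.camera("wrist")[:,:,::-1])
E
```

```text
t 9.45 tray [-60.3  84.1  41.5] yaw -0.619 tilt [ 0.005 -0.002 -1.   ] F [-0.1 -0.6  0.2] gap 17.6 q [ 0.1  -0.16  1.81 -0.    1.48  2.52]
tray pos [-60.3  84.1  41.5] to [489.1  80.9  11. ] turn [-0.002 -0.004 -0.019]
[[-0.001, -0.001, -0.006], [0.15, -0.02, 1.02]]
[[-0.001, -0.001, -0.006], [0.16, -0.02, 1.02]]
[[-0.001, -0.001, -0.006], [0.16, -0.02, 1.02]]
```

View pics/w8.png

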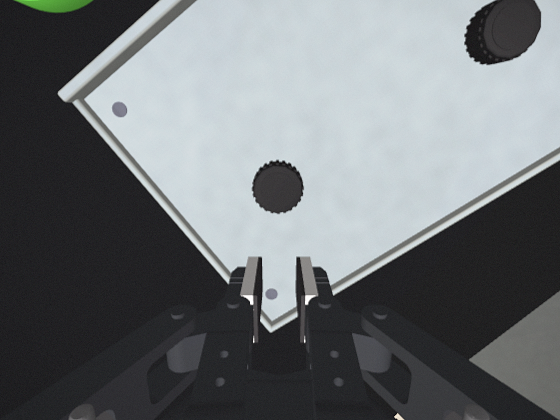

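The left cap is at (278,187), straight ahead of the cup. I'll descend, approach it and then push diagonally.

Request:
send_rows(
  motion=[
    [[0,0,0],[0,0,1.2],0.8],
    [[0,0,0],[0,0,1.2],0.8],
    [[0,0,0],[0,0,0.7],0.8],
    [[0,0,0],[0,0,0],0.8],
    [[0,0,0],[0.4,0,0],0.8],
    [[0,0,0],[0.4,0,0],0.8],
    [[0,0,0],[0.4,0,0],0.8],
    [[0,0,0],[0.4,0,0],0.8],
    [[0,0,0],[0.4,0,0],0.8],
    [[0,0,0],[0,0,0],0.8],
  ],
)

```text
time: 10.75
ee_pos: [500.8, 65.3, 8.4]
tool_rot: [0.912, -0.41, 0.003, 0.0]
ft_force: [-1.5, -0.3, 0.0]
finger_gap: 16.8
```

```bash
python3 - <<'E'
from h import *
s=state()
cv2.imwrite("pics/w9.png",r.camera("wrist")[:,:,::-1])
a=-.6
plan([32-22*np.cos(a),0-22*np.sin(a),11],a,12)
E
```

```text
t 10.75 tray [-41.1  69.4   8.4] yaw -0.618 tilt [ 0.005 -0.003 -1.   ] F [-1.5 -0.3  0. ] gap 16.8 q [ 0.06 -0.1   1.82 -0.    1.42  2.48]
tray pos [-41.2  69.5   8.4] to [541.4  -2.6  11. ] turn [-0.002 -0.005 -0.018]
[[-0.0, -0.0, -0.001], [0.65, 0.12, -0.02]]
[[-0.0, -0.0, -0.001], [0.65, 0.12, -0.02]]
[[-0.0, -0.0, -0.001], [0.65, 0.12, -0.02]]
[[-0.0, -0.0, -0.001], [0.65, 0.12, -0.02]]
[[-0.0, -0.0, -0.001], [0.65, 0.13, -0.02]]
[[-0.0, -0.0, -0.001], [0.65, 0.13, -0.02]]
[[-0.0, -0.0, -0.001], [0.65, 0.13, -0.02]]
[[-0.0, -0.0, -0.001], [0.65, 0.13, -0.02]]
[[-0.0, -0.0, -0.001], [0.65, 0.13, -0.02]]
[[-0.0, -0.0, -0.001], [0.65, 0.13, -0.02]]
[[-0.0, -0.0, -0.001], [0.65, 0.13, -0.02]]
[[-0.0, -0.0, -0.001], [0.65, 0.13, -0.02]]
```

View pics/w9.png

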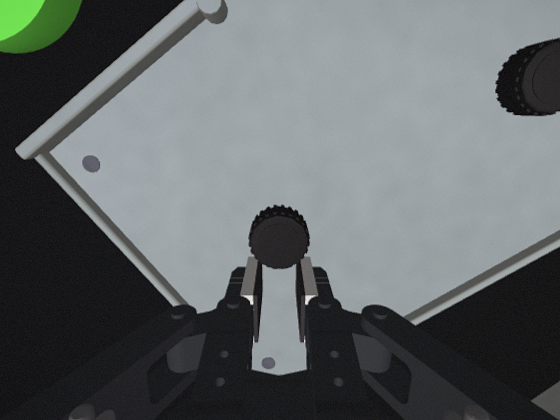

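The cap is cupped at (279,238). I'll push it diagonally to the gate front.

Request:
send_rows(
  motion=[
    [[0,0,0],[0.4,0.05,-0.25],0.8],
    [[0,0,0],[0.65,0.12,0],0.8],
    [[0,0,0],[0.65,0.12,0],0.8],
    [[0,0,0],[0.65,0.12,0],0.8],
    [[0,0,0],[0.65,0.12,0],0.8],
    [[0,0,0],[0.65,0.13,0],0.8],
    [[0,0,0],[0.65,0.13,0],0.8],
    [[0,0,0],[0.65,0.13,0],0.8],
    [[0,0,0],[0.65,0.13,0],0.8],
    [[0,0,0],[0.65,0.13,0],0.8],
    [[0,0,0],[0.5,0.13,0],0.8],
    [[0,0,0],[0.4,0.1,0],0.8],
    [[0,0,0],[0,0,0],0.8],
  ],
)

```text
time: 12.42
ee_pos: [540.1, -2.2, 11.2]
tool_rot: [0.912, -0.41, 0.003, 0.0]
ft_force: [-0.3, 0.5, -0.2]
finger_gap: 16.9
```

```bash
python3 - <<'E'
from h import *
s=state()
cv2.imwrite("pics/w10.png",r.camera("wrist")[:,:,::-1])
np.savez("p10.npz",p=s["ee_pos"],q=s["tool_rot"])
print(proj("wrist",tw(T0,[[70,22,19.5],[70,-22,19.5],[32,0,22]]),(s["ee_pos"],s["tool_rot"])))
E
```

```text
t 12.43 tray [12.5 12.6 11.2] yaw -0.618 tilt [ 0.005 -0.003 -1.   ] F [-0.3  0.5 -0.2] gap 16.9 q [-0.07 -0.    1.72 -0.    1.42  2.35]
[[187.70565138 199.56791009]
 [267.07997948 141.31038305]
 [277.02247616 239.41423499]]
```

View pics/w10.png

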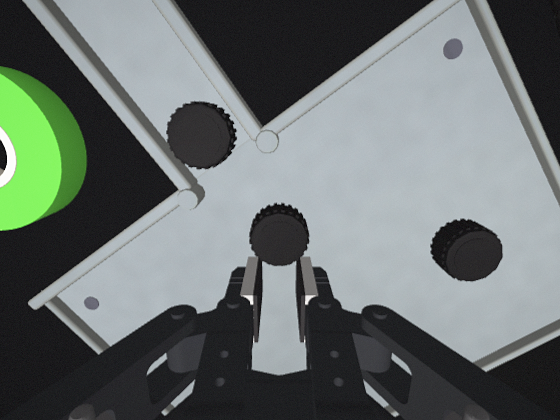

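The second cap is at (279,235) in front of the gate, with the posts at (189,199) and (267,141). I'll back off and reorient to yaw 0 behind it.

Request:
send_rows(
  motion=[
    [[0,0,0],[-0.8,0,0],0.8],
    [[0,0,0],[-1.2,0,0],0.8],
    [[0,0,0],[-0.3,0,0],0.8],
  ],
)

```text
time: 12.85
ee_pos: [523.4, 16.8, 11.0]
tool_rot: [0.912, -0.41, 0.002, 0.0]
ft_force: [-0.0, 0.2, 0.5]
finger_gap: 17.1
```

```bash
python3 - <<'E'
from h import *
s=state()
plan([-4,0,11],0,6)
E
```

```text
t 12.85 tray [-8.1 27.3 11. ] yaw -0.617 tilt [ 0.004 -0.002 -1.   ] F [-0.   0.2  0.5] gap 17.1 q [-0.03 -0.05  1.76 -0.    1.42  2.38]
tray pos [-8.1 27.3 11. ] to [521.2 -10.7  11. ] turn [-0.    -0.005 -0.617]
[[-0.0, -0.001, -0.103], [0.32, 0.33, 0.0]]
[[-0.0, -0.001, -0.103], [0.28, 0.36, 0.0]]
[[-0.0, -0.001, -0.103], [0.24, 0.39, 0.0]]
[[-0.0, -0.001, -0.103], [0.2, 0.41, 0.0]]
[[-0.0, -0.001, -0.103], [0.16, 0.43, -0.0]]
[[-0.0, -0.001, -0.103], [0.11, 0.45, -0.0]]
```

Request:
send_rows(
  motion=[
    [[0,0,-0.1],[0.3,0.35,0],0.8],
    [[0,0,-0.1],[0.25,0.35,0],0.8],
    [[0,0,-0.1],[0.2,0.4,0],0.8],
    [[0,0,-0.1],[0.2,0.4,0],0.8],
    [[0,0,-0.1],[0.15,0.45,0],0.8],
    [[0,-0.004,-0.1],[0.1,0.45,0],0.8],
    [[0,0,0],[0,0,0],0.8],
  ],
)

```text
time: 13.72
ee_pos: [518.7, -8.1, 11.7]
tool_rot: [0.994, -0.111, 0.001, 0.001]
ft_force: [0.6, -0.1, 1.2]
finger_gap: 17.1
```

```bash
python3 - <<'E'
from h import *
s=state()
plan([40,0,11],0,6)
cv2.imwrite("pics/w11.png",r.camera("wrist")[:,:,::-1])
E
```

```text
t 13.72 tray [-7.1  2.  11.7] yaw 0.005 tilt [ 0.002 -0.001 -1.   ] F [ 0.6 -0.1  1.2] gap 17.1 q [-0.08 -0.06  1.77 -0.    1.42  1.71]
tray pos [-7.1  2.  11.7] to [564.1 -20.6  11. ] turn [ 0.001 -0.002  0.005]
[[0.0, -0.0, 0.001], [0.78, 0.04, 0.01]]
[[0.0, -0.0, 0.001], [0.78, 0.04, 0.01]]
[[0.0, -0.0, 0.001], [0.78, 0.04, 0.01]]
[[0.0, -0.0, 0.001], [0.78, 0.04, 0.01]]
[[0.0, -0.0, 0.001], [0.78, 0.03, 0.01]]
[[0.0, -0.0, 0.001], [0.78, 0.03, 0.01]]
```

View pics/w11.png

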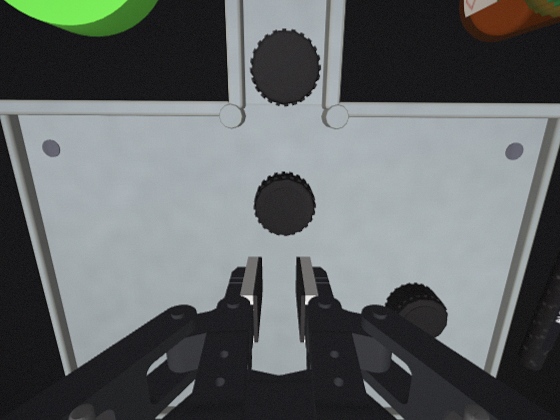

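The second cap is at (284,203), in line with the gate midpoint (284,116). I'll repeat the push, narrow and push sequence.

Request:
send_rows(
  motion=[
    [[0,0,0.005],[0.3,0.2,0],0.8],
    [[0,0,0],[0.5,0,0],0.8],
    [[0,0,0],[0.5,0,0],0.8],
    [[0,0,0],[0.6,0,0],0.8],
    [[0,0,0],[0.6,0,0],0.8],
    [[0,0,0],[0.6,0,0],0.8],
    [[0,0,0],[0.6,0,0],0.8],
    [[0,0,0],[0.5,0,0],0.8],
    [[0,0,0],[0.3,0,0],0.8],
    [[0,0,0],[-0.6,0,0],0.8],
    [[0,0,0],[-0.4,0,0],0.9],
    [[0,0,0],[0,0,0],0.9],
    [[0,0,0],[0,0,0],0.9],
  ],
)

```text
time: 15.4
ee_pos: [554.5, -17.9, 11.6]
tool_rot: [0.993, -0.116, 0.001, 0.0]
ft_force: [1.1, 0.8, -0.7]
finger_gap: 8.6
```

```bash
python3 - <<'E'
from h import *
s=state()
plan([63,0,11],0,1)
cv2.imwrite("pics/w12.png",r.camera("wrist")[:,:,::-1])
E
```

```text
t 15.4 tray [30.1  0.6 11.6] yaw -0.004 tilt [ 0.002 -0.001 -1.   ] F [ 1.1  0.8 -0.7] gap 8.6 q [-0.09  0.04  1.68 -0.    1.42  1.71]
tray pos [30.1  0.6 11.6] to [586.5 -25.8  11. ] turn [ 0.001 -0.002 -0.004]
[[0.001, -0.002, -0.004], [3.29, 0.04, 0.07]]
```

View pics/w12.png

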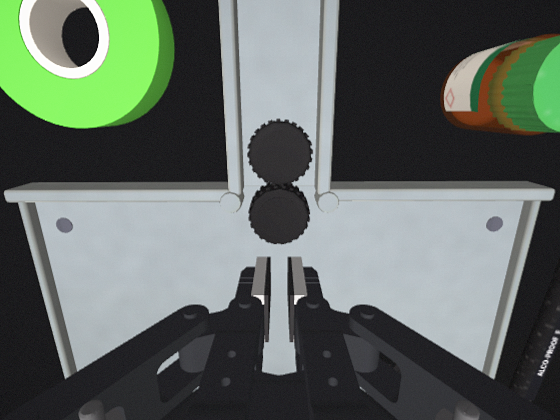

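The two caps are in a row at (280,153) and (279,214), with the second in the gate mouth. I'll push on.

Request:
send_rows(
  motion=[
    [[0,0,-0.004],[0.5,0.05,0],0.9],
    [[0,0,0],[0.5,0,0],0.9],
    [[0,0,0],[0.5,0,0],0.9],
    [[0,0,0],[0.5,0,0],0.9],
    [[0,0,0],[0.5,0,0],0.9],
    [[0,0,0],[0.5,0,0],0.9],
    [[0,0,0],[0.2,0,0],0.9],
    [[0,0,0],[0,0,0],0.9],
  ],
)

```text
time: 16.45
ee_pos: [588.2, -26.3, 11.5]
tool_rot: [0.994, -0.114, 0.001, 0.0]
ft_force: [-0.2, -0.4, -0.9]
finger_gap: 8.2
```

```bash
python3 - <<'E'
from h import *
s=state()
cv2.imwrite("pics/w13.png",r.camera("wrist")[:,:,::-1])
E
```

```text
t 16.45 tray [64.8 -0.  11.5] yaw 0.0 tilt [ 0.002 -0.001 -1.   ] F [-0.2 -0.4 -0.9] gap 8.2 q [-0.1   0.13  1.58 -0.    1.43  1.7 ]
```

View pics/w13.png

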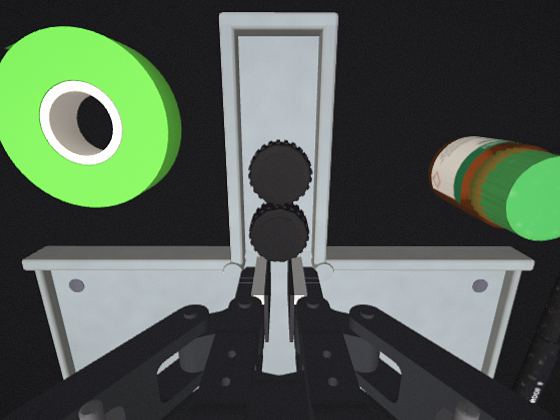

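Two caps are in the slot, at (280,173) and (279,234). Next is the right cap.

Request:
send_rows(
  motion=[
    [[0,0,0],[-0.8,0,0],0.9],
    [[0,0,0],[-1.5,0,0],0.9],
    [[0,0,0],[-1.5,0,-1.0],0.8],
    [[0,0,0],[-1.0,0,-2.0],0.8],
  ],
)

```text
time: 17.0
ee_pos: [537.1, -14.6, 39.6]
tool_rot: [0.994, -0.114, -0.002, 0.0]
ft_force: [1.3, 0.1, -0.3]
finger_gap: 17.1
```

```bash
python3 - <<'E'
from h import *
s=state(); plan([-54,-86,38],0.6,6)
E
```

```text
t 17.0 tray [12.4 -0.2 39.6] yaw 0.0 tilt [-0.003 -0.001 -1.   ] F [ 1.3  0.1 -0.3] gap 17.1 q [-0.09 -0.03  1.69 -0.    1.48  1.71]
tray pos [12.4 -0.2 39.6] to [453.1 -83.2  38. ] turn [ 0.     0.003 -0.6  ]
[[0.0, 0.001, -0.1], [-1.11, 1.43, 0.03]]
[[0.0, 0.001, -0.1], [-1.24, 1.31, 0.03]]
[[0.0, 0.001, -0.1], [-1.37, 1.18, 0.03]]
[[0.0, 0.001, -0.1], [-1.48, 1.04, 0.03]]
[[0.0, 0.001, -0.1], [-1.58, 0.89, 0.03]]
[[0.0, 0.001, -0.1], [-1.66, 0.72, 0.03]]
```

Request:
send_rows(
  motion=[
    [[0,0,-0.1],[-1.1,1.45,0],0.8],
    [[0,0,-0.1],[-1.25,1.3,0],0.8],
    [[0,0,-0.1],[-1.35,1.2,0],0.8],
    [[0,0,-0.1],[-1.5,1.05,0],0.8],
    [[0,0,-0.1],[-1.6,0.9,0],0.8],
    [[0,0,-0.1],[-1.5,0.7,0],0.8],
    [[0,0,0],[0,0,0],0.8],
  ],
)

```text
time: 17.88
ee_pos: [449.4, -83.9, 42.1]
tool_rot: [0.981, 0.195, 0.001, 0.001]
ft_force: [-0.7, 0.1, 0.8]
finger_gap: 17.1
```

```bash
python3 - <<'E'
from h import *
s=state()
cv2.imwrite("pics/w14.png",r.camera("wrist")[:,:,::-1])
E
```

```text
t 17.88 tray [-57.4 -87.6  42.1] yaw 0.62 tilt [ 0.001 -0.001 -1.   ] F [-0.7  0.1  0.8] gap 17.1 q [-0.26 -0.26  1.9  -0.    1.5   0.92]
```

View pics/w14.png

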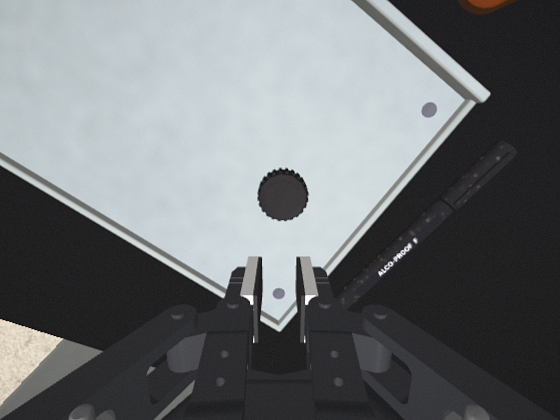

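The right cap is at (283,195), about 2 mm right of the cup midline. I'll correct for that, descend and cup it.

Request:
send_rows(
  motion=[
    [[0,0,0],[0,0.2,1.2],0.8],
    [[0,0,0],[0,0,1.2],0.8],
    [[0,0,0],[0,0,0.5],0.8],
    [[0,0,0],[0,0,0],0.8],
    [[0,0,0],[0.4,0,0],0.8],
    [[0,0,0],[0.4,0,0],0.8],
    [[0,0,0],[0.4,0,0],0.8],
    [[0,0,0],[0.4,0,0],0.8],
    [[0,0,0],[0.3,0,0],0.8],
    [[0,0,0],[0,0,0],0.8],
  ],
)

```text
time: 19.18
ee_pos: [470.7, -76.4, 11.0]
tool_rot: [0.981, 0.194, 0.001, 0.0]
ft_force: [-0.4, -0.5, -0.1]
finger_gap: 17.4
```

```bash
python3 - <<'E'
from h import *
s=state()
cv2.imwrite("pics/w15.png",r.camera("wrist")[:,:,::-1])
a=.62
plan([32-22*np.cos(a),0-22*np.sin(a),11],a,12)
E
```

```text
t 19.18 tray [-38.3 -75.4  11. ] yaw 0.618 tilt [ 0.002 -0.    -1.   ] F [-0.4 -0.5 -0.1] gap 17.4 q [-0.23 -0.18  1.88  0.    1.43  0.95]
tray pos [-38.4 -75.5  10.9] to [535.9 -27.2  11. ] turn [ 0.001 -0.002 -0.002]
[[0.0, -0.0, -0.0], [0.66, -0.17, 0.0]]
[[0.0, -0.0, -0.0], [0.66, -0.17, 0.0]]
[[0.0, -0.0, -0.0], [0.66, -0.17, 0.0]]
[[0.0, -0.0, -0.0], [0.66, -0.17, 0.0]]
[[0.0, -0.0, -0.0], [0.66, -0.17, 0.0]]
[[0.0, -0.0, -0.0], [0.66, -0.17, 0.0]]
[[0.0, -0.0, -0.0], [0.66, -0.17, 0.0]]
[[0.0, -0.0, -0.0], [0.66, -0.17, -0.0]]
[[0.0, -0.0, -0.0], [0.66, -0.17, -0.0]]
[[0.0, -0.0, -0.0], [0.66, -0.17, -0.0]]
[[0.0, -0.0, -0.0], [0.66, -0.17, -0.0]]
[[0.0, -0.0, -0.0], [0.66, -0.17, -0.0]]
```

View pics/w15.png

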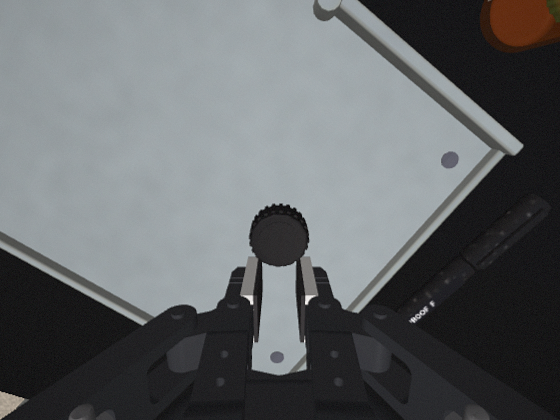

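The cap is cupped at (279,236). I'll push it diagonally.

Request:
send_rows(
  motion=[
    [[0,0,0],[0.5,-0.1,0],0.8],
    [[0,0,0],[0.65,-0.17,0],0.8],
    [[0,0,0],[0.65,-0.17,0],0.8],
    [[0,0,0],[0.65,-0.17,0],0.8],
    [[0,0,0],[0.65,-0.17,0],0.8],
    [[0,0,0],[0.65,-0.17,0],0.8],
    [[0,0,0],[0.65,-0.17,0],0.8],
    [[0,0,0],[0.65,-0.17,0],0.8],
    [[0,0,0],[0.65,-0.17,0],0.8],
    [[0,0,0],[0.65,-0.17,0],0.8],
    [[0,0,0],[0.65,-0.17,0],0.8],
    [[0,0,0],[0.4,-0.15,0],0.8],
    [[0,0,0],[0,0,0],0.8],
  ],
)

```text
time: 20.85
ee_pos: [536.1, -26.7, 10.9]
tool_rot: [0.981, 0.194, 0.001, 0.0]
ft_force: [-0.6, -0.7, 0.1]
finger_gap: 17.1
```

```bash
python3 - <<'E'
from h import *
s=state()
cv2.imwrite("pics/w16.png",r.camera("wrist")[:,:,::-1])
print(proj("wrist",tw(T0,[[70,22,19.5],[70,-22,19.5],[32,0,22]]),(s["ee_pos"],s["tool_rot"])))
E
```

```text
t 20.85 tray [ 14.1 -12.2  10.9] yaw 0.618 tilt [ 0.002 -0.    -1.   ] F [-0.6 -0.7  0.1] gap 17.1 q [-0.11 -0.01  1.73  0.    1.42  1.07]
[[288.25521683 144.73360426]
 [368.01716968 202.63751075]
 [278.72783045 242.60615688]]
```

View pics/w16.png

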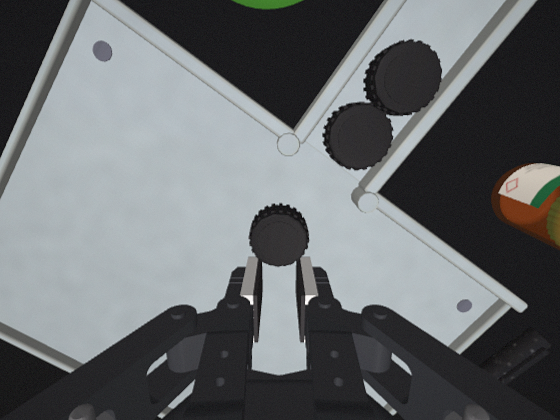

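The third cap is at (279,236), near the gate axis, with the posts at (288,144) and (368,202). The other two caps are still in the slot. I'll back off and reorient.

Request:
send_rows(
  motion=[
    [[0,0,0],[-0.8,0,0],0.8],
    [[0,0,0],[-1.2,0,0],0.8],
    [[0,0,0],[-0.3,0,0],0.8],
  ],
)

```text
time: 21.28
ee_pos: [512.7, -36.5, 10.7]
tool_rot: [0.981, 0.194, 0.0, 0.0]
ft_force: [0.3, 0.7, 0.1]
finger_gap: 17.2
```

```bash
python3 - <<'E'
from h import *
s=state()
plan([-4,1,11],0,6)
E
```

```text
t 21.27 tray [ -6.5 -27.   10.7] yaw 0.618 tilt [ 0.001 -0.    -1.   ] F [0.3 0.7 0.1] gap 17.2 q [-0.14 -0.07  1.79 -0.    1.42  1.04]
tray pos [ -6.5 -27.   10.7] to [521.4  -9.7  11. ] turn [ 0.    -0.001  0.618]
[[0.0, -0.0, 0.103], [0.3, -0.36, -0.01]]
[[0.0, -0.0, 0.103], [0.27, -0.39, -0.01]]
[[0.0, -0.0, 0.103], [0.22, -0.41, -0.01]]
[[0.0, -0.0, 0.103], [0.18, -0.43, -0.01]]
[[0.0, -0.0, 0.103], [0.14, -0.45, -0.01]]
[[0.0, -0.0, 0.103], [0.09, -0.46, -0.01]]
```

Request:
send_rows(
  motion=[
    [[0,0,0.1],[0.25,-0.35,0],0.8],
    [[0,0,0.1],[0.2,-0.4,0],0.8],
    [[0,0,0.1],[0.2,-0.4,0],0.8],
    [[0,0,0.1],[0.15,-0.45,0],0.8],
    [[0,0,0.1],[0.1,-0.45,0],0.8],
    [[0,0,0.1],[0.05,-0.45,0],0.8],
    [[0,0,0],[0,0,0],0.8],
  ],
)

```text
time: 22.15
ee_pos: [517.3, -11.1, 11.6]
tool_rot: [0.993, -0.116, 0.002, 0.0]
ft_force: [0.3, 0.1, -0.2]
finger_gap: 16.7
```

```bash
python3 - <<'E'
from h import *
s=state()
plan([40,0,11],0,1)
cv2.imwrite("pics/w17.png",r.camera("wrist")[:,:,::-1])
E
```

```text
t 22.15 tray [-7.7 -1.3 11.6] yaw -0.004 tilt [ 0.003 -0.    -1.   ] F [ 0.3  0.1 -0.2] gap 16.7 q [-0.09 -0.06  1.78 -0.    1.42  1.72]
tray pos [-7.7 -1.3 11.6] to [564.1 -20.6  11. ] turn [-0.    -0.003 -0.004]
[[-0.0, -0.003, -0.004], [4.77, -0.15, 0.07]]
```

View pics/w17.png

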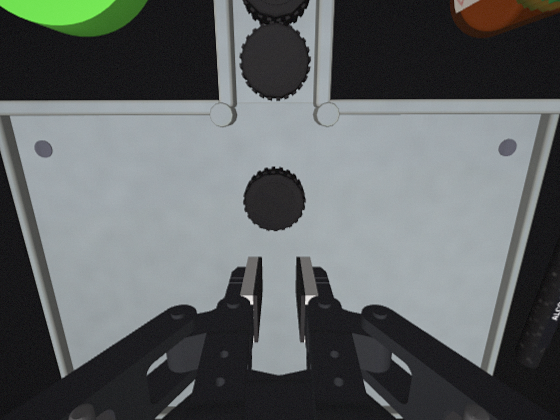

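The third cap is at (274,199), in line with the gate midpoint (275,114).

Request:
send_rows(
  motion=[
    [[0,0,-0.004],[0.3,-0.15,0],0.8],
    [[0,0,0],[0.5,0,0],0.8],
    [[0,0,0],[0.5,0,0],0.8],
    [[0,0,0],[0.6,0,0],0.8],
    [[0,0,0],[0.6,0,0],0.8],
    [[0,0,0],[0.6,0,0],0.8],
    [[0,0,0],[0.6,0,0],0.8],
    [[0,0,0],[0.5,0,0],0.8],
    [[0,0,0],[0.3,0,0],0.8],
    [[0,0,0],[-0.6,0,0],0.8],
    [[0,0,0],[-0.4,0,0],0.9],
    [[0,0,0],[0,0,0],0.9],
    [[0,0,0],[0,0,0],0.9],
  ],
)

```text
time: 23.82
ee_pos: [553.8, -18.6, 11.5]
tool_rot: [0.994, -0.111, 0.001, 0.0]
ft_force: [-0.1, -0.9, 0.2]
finger_gap: 8.7
```

```bash
python3 - <<'E'
from h import *
s=state()
plan([62,0,11],0,1)
cv2.imwrite("pics/w18.png",r.camera("wrist")[:,:,::-1])
E
```

```text
t 23.82 tray [29.5 -0.3 11.5] yaw 0.005 tilt [ 0.003 -0.001 -1.   ] F [-0.1 -0.9  0.2] gap 8.7 q [-0.09  0.04  1.68 -0.    1.42  1.7 ]
tray pos [29.5 -0.3 11.5] to [585.5 -25.6  11. ] turn [ 0.    -0.003  0.005]
[[0.0, -0.003, 0.005], [3.25, -0.02, 0.06]]
```

View pics/w18.png

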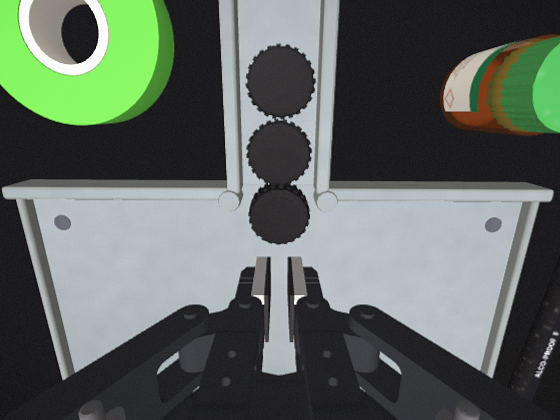

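The row of three lines up at (281,80), (280,153) and (279,214). I'll make the last push to about 15 mm past the gate, which stays well short of the end stop.

Request:
send_rows(
  motion=[
    [[0,0,0.005],[0.5,0,0],0.9],
    [[0,0,0],[0.5,0,0],0.9],
    [[0,0,0],[0.5,0,0],0.9],
    [[0,0,0],[0.5,0,0],0.9],
    [[0,0,0],[0.5,0,0],0.9],
    [[0,0,0],[0.5,0,0],0.9],
    [[0,0,0],[0.2,0,0],0.9],
    [[0,0,0],[0,0,0],0.9],
  ],
)

```text
time: 24.88
ee_pos: [587.6, -26.4, 11.5]
tool_rot: [0.993, -0.114, 0.001, 0.0]
ft_force: [-0.2, 0.7, -0.1]
finger_gap: 8.4
```

```bash
python3 - <<'E'
from h import *
s=state()
cv2.imwrite("pics/w19.png",r.camera("wrist")[:,:,::-1])
E
```

```text
t 24.88 tray [64.3 -0.3 11.5] yaw -0.001 tilt [ 0.003 -0.001 -1.   ] F [-0.2  0.7 -0.1] gap 8.4 q [-0.1   0.13  1.59 -0.    1.43  1.7 ]
```

View pics/w19.png

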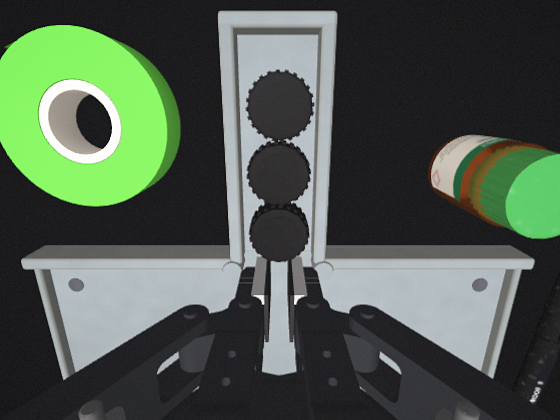

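All three caps are in the slot. I'll withdraw, raise the tool and measure.

Request:
send_rows(
  motion=[
    [[0,0,0],[-0.8,0,0],0.9],
    [[0,0,0],[-1.5,0,0],0.9],
    [[0,0,0],[-1.5,0,-1.5],0.9],
    [[0,0,0],[0,0,-4.0],0.9],
    [[0,0,0],[1.0,0,-4.0],0.9],
    [[0,0,0],[0,0,0],0.9],
    [[0,0,0],[0,0,0],0.9],
  ],
)

```text
time: 25.8
ee_pos: [554.4, -18.9, 107.1]
tool_rot: [0.993, -0.114, -0.001, 0.0]
ft_force: [0.4, 0.4, -0.6]
finger_gap: 8.4
```

```bash
python3 - <<'E'
from h import *
s=state();pose=(s["ee_pos"],s["tool_rot"])
im=r.camera("wrist")[:,:,::-1].copy();cv2.imwrite("pics/w20.png",im)
cv2.imwrite("pics/top2.png",r.camera("top")[:,:,::-1]); 
print(proj("wrist",tw(T0,[[70,22,19.5],[70,-22,19.5],[76,0,22],[76,9,22]]),pose).round(1).tolist())
E
```

```text
t 25.8 tray [ 30.2  -0.5 107.1] yaw -0.0 tilt [-0.002 -0.    -1.   ] F [ 0.4  0.4 -0.6] gap 8.4 q [-0.1  -0.02  1.56 -0.    1.6   1.7 ]
[[248.1, 166.8], [307.7, 166.7], [277.9, 159.1], [265.5, 159.1]]
```

View pics/w20.png

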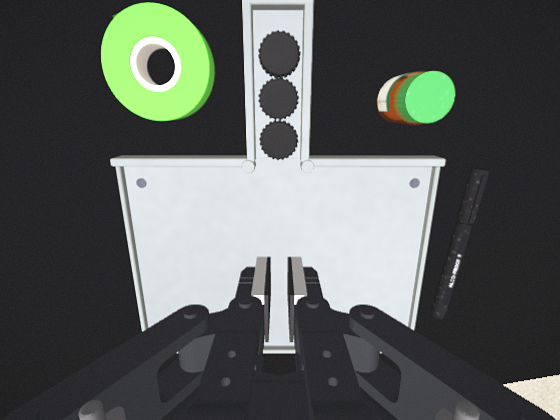

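View pics/top2.png

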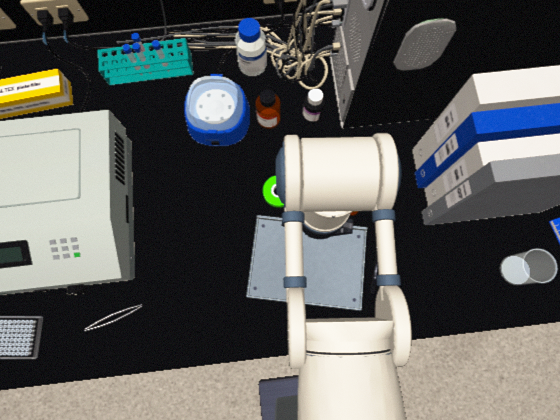

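The slot holds the caps at (279,53), (278,98) and (278,140). The last one is clearly past the 6 mm line, which projects to row 159. The vial, tape and marker are undisturbed, so I'll hand in.

```bash
python3 - <<'E'
from h import *
s=state(); im=r.calibration("wrist")
print(wt(T0,unproj("wrist",[[279,53],[278,98],[278,140]],21,(s["ee_pos"],s["tool_rot"]))).round(1))
r.hand_in()
E
```

```text
t 25.9 tray [ 30.4  -0.5 107. ] yaw -0.0 tilt [-0.002 -0.    -1.   ] F [-0.5  0.1 -0.4] gap 8.8 q [-0.1  -0.02  1.56 -0.    1.6   1.7 ]
[[ 1.458e+02 -9.000e-01  2.100e+01]
 [ 1.179e+02 -2.000e-01  2.100e+01]
 [ 8.960e+01 -1.000e-01  2.100e+01]]
the job is handed in; nothing more can be done
```

All three caps are in a row inside the slot, and I handed the job in at about 26 s of the 67 s limit. I used the fingertips as a shallow cup to slide each cap to the front of the gate. Then I narrowed them and pushed it through, in the order middle, left, right.

- **Cap positions:** the last wrist picture puts the cap centres at tray x of about 146, 118 and 90 mm. That is about 76, 48 and 20 mm past the gate, and each is within 1 mm of the slot's middle line.
- **Forces:** the wrist force stayed near zero (about 1.5 N at most) in the readings I took between moves. Contact force on the caps was not measured directly.
- **Other objects:** the tool is about 100 mm above the deck, touching nothing. The tape roll, vial and marker look undisturbed in the pictures, though I did not measure their positions.
- **Checks that disagreed:** one early scene-camera estimate of the caps was about 4 mm off in y. I relied on the top and wrist views, which agreed within about 1 mm. The final top picture could not confirm the slot because the arm covered it.

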